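# Pack up the imaging bench

## Robot

A 6-joint arm with a two-finger parallel gripper is mounted at the origin on the work surface. World frame = base frame: x ahead of the robot, y to its left, z up, the work surface at z = 0. Lengths are in m, angles in rad, forces in N, time in s.
With the tool pointing down it reaches from about 0.325 to 0.75 m from the base axis. Payload 7.6 kg.
Tool frame: the origin (TCP) lies midway between the tips of the shut fingers; the grasp point (between the pads) lies r.grasp_offset behind it (r.grasp_offset is the distance from the TCP to the grasp point, in m); z points along the fingers, y is the line along which they close (so a half turn about z gives the same grasp; the last joint's range is limited). The gripper opens to 85 mm and grips with 20 to 120 N. Pads are 22 mm wide; open, the fingers measure 114 mm over their backs; the gripper's body (76 mm by 85 mm) begins 54 mm behind the grasp point. The pads swing forward as they close: fully open they stand 13 mm farther back than shut.
Start: joints at [-1.371, 0.052, 1.401, -0, 1.689, -0.07], TCP at [0.14, -0.506, 0.231] pointing down, gripper open.
Joint ranges: [-2.9, 2.9], [-0.91, 2.17], [0.12, 2.37], [-1.06, 4.2], [0.26, 2.73], [-2.93, 2.93]. Speed limits (rad/s): [2.57, 2.57, 3.01, 3.14, 3.14, 3.14].

## Interface

Orientations are given as a 3x3 rotation matrix whose columns are the frame's x, y, z axes.
In Python, from station import r, viewer gives the robot as it stands.
- The arm moves only by the tool send_rows, never from a script. Its argument "plan" is a list of rows, each an object of numbers: "jaw": the finger opening in cm, from 0 to 8.54; "tx", "ty", "tz": the shift along the world's x, y, z in cm; "turn": the turn about the world's z in degrees. In form: [{"jaw": .., "tx": .., "ty": .., "tz": .., "turn": ..}, ...]. A call has exactly 5 rows; each row shifts and turns the commanded pose from where the row before left it; what a row does not reach is not made up. A row lasts 1/10 s, in which the tool goes at most 50 mm and 8.59 degrees, less where a joint would pass 70% of its speed; a pose out of reach is approached as far as the arm can. A call with a gripper value outside its range is refused whole. The fingers move at their own pace and stop on an object; the grip force is fixed at half the most. Time passes only in rows, so rows that do not move let the fingers close, or fill a call up. It gives the time, the measured TCP pose, the force, the opening and the grip force at its end, in the units of the state.
- r.observe(): the state, without advancing time (a new reading comes with each control period).
- viewer.camera(name): name is "side" or "top" or "wrist"; returns the picture (480x640x3 uint8, red, green, blue); there is no depth.
- viewer.camera_params(name): a dict with "camera_matrix" (3x3 intrinsics, pixels), "xyz" and "orientation" of the camera in the world. Camera axes: x right, y up, looking along -z (the intrinsics and any distortion apply to the point x, -y, -z); pixel columns grow to the right and rows downward; lengths in m; the calibration is good to about 2 mm. A picture is of the moment at which its call begins: read the wrist's pose just before it. camera_params takes no time and is no camera call; for the wrist camera it gives the pose at the moment of the call.
- r.finish_job(): hands the job in; it is judged then, once.
The state is a dict: "time": time; "q": joint angles; "dq": joint speeds; "tau": joint torques, N m; "tool_pos": TCP position; "eef_rot": TCP orientation; "force": force on the tool from outside, world axes, zero at the start; "moment": the same for the moment, N m; "width": finger opening in m; "gripper_force": force on a finger pad.
Only numpy, scipy, OpenCV 4.12 (cv2) and the standard library are available. Lean on these libraries where they do the work, as an engineer would, in place of code of your own. Each camera call takes 0.05 s, during which the arm holds its last target. There are 200 camera calls.

## Task

Pack up the imaging bench: lift the lid off the aluminium canister by its knob and lay it knob up on the rubber mat, put every loose fitting that is lying on the bench into the canister, then put the lid back on so that it sits fully home. Also hang the folded light shield over the horizontal bar, astride it with the roof resting on the bar. Leave the controller, the camera, the bottle and the screwdriver as they are.

Things in the scene. Friction and masses are not known exactly. Their poses are not given: they have to be found in the camera images.
- canister: Round open-topped aluminium canister, fixed to the bench, stands upright: outer diameter 178, inner diameter 170, height 150 mm, floor 5 mm thick. Origin: centre of its underside, z up.
- lid: Loose round steel lid on the canister, 250 g: plate 194 mm diameter, 6 mm thick; under it a locating step 152 mm diameter, 8 mm deep that drops into the mouth; black knob 32 mm diameter, 36 mm tall on its middle. Origin: centre of the step's underside, z up along the knob; plate z = 8 to 14, knob z = 14 to 50 mm. Fully home: plate on the rim, origin 142 mm above the canister's.
- mat: Square black rubber mat on the bench, fixed, 200 x 200 x 3 mm. Origin: centre of its underside.
- bar_mid (a point): Middle of a fixed horizontal steel bar, 16 mm diameter, axis 170 mm above the bench, between two posts on a black breadboard (140 x 360 mm, top 18 mm up). Its y axis runs along the bar, x across it, z up. Posts (16 mm diameter, 213 mm high) at y = +155 and -155 mm, with clamps 28 mm wide there; the bar is clear for 282 mm between them.
- shield: Folded dark sheet-metal light shield, an inverted U channel open at both ends and below: 120 mm long (its y axis), 46 mm wide outside (x), 38 mm wide inside, 85 mm high, metal 4 mm thick. 220 g. Starts standing on the bench on its two long edges. Origin: centre of the underside, level with those edges; z up through its flat roof (roof from z = 81 to 85 mm).
- shield_roof (a point): Centre of the underside of the shield's roof, 81 mm above the shield's origin; it rests on the bar when the shield hangs astride it.
- rail_piece: Loose fitting: plain aluminium rail piece, a bar 90 (x) x 28 (y) x 24 (z) mm with a dark slot line on top, 140 g. Origin: centre of its underside. Absent in some runs.
- bracket: Loose fitting: aluminium L bracket, 45 mm wide (y): base plate 60 (x) x 45 x 10 mm, and an upright plate 10 mm thick at its -x end (x = -30 to -20 mm) up to z = 60 mm. 150 g. Origin: centre of the base's underside. Absent in some runs.
- lens_tube: Loose fitting: black lens tube, a closed cylinder 52 mm diameter, 50 mm tall, with a glass face on top, 130 g. Origin: centre of its underside, z along its axis. Absent in some runs.
- clamp: Loose fitting: black block clamp 65 (x) x 34 (y) x 40 (z) mm with steel bore ends shown on it, 160 g. Origin: centre of its underside. Absent in some runs.
- lamp: Loose fitting: lamp head, a finned aluminium disc 56 mm diameter, 24 mm tall, with a white neck 32 mm diameter on it up to z = 62 mm, 120 g. Origin: centre of the disc's underside, z along the neck. Absent in some runs.
- controller: Bystander: red instrument controller 200 x 150 x 74 mm, to be left alone. Origin: centre of its underside.
- camera: Bystander: red camera standing on its black lens, 50 x 56 x 106 mm, to be left alone. Origin: centre of its underside.
- cleaner: Bystander: white bottle 52 mm diameter, 130 mm tall, to be left alone. Origin: centre of its underside.
- driver: Bystander: screwdriver lying on the bench, to be left alone. Origin: near its middle, on its underside.
Mind the look-alikes: they are no part of the job. Several things have the shape of the shield; the one meant has the colours described above.

How it is judged:
By the outcome, as a careful person would: the job done as asked, in the order asked, and still so for the second after the job is handed in, with the robot touching nothing.
Of rail_piece, bracket, lens_tube, clamp, lamp only 3 to 5 are there at a start; the rules pass over those that are not, and their reading is None.
At some moment in a run one of rail_piece, bracket, lens_tube, clamp, lamp may be knocked a few centimetres aside while the robot is not near it.
Once in a run the grip may slacken for a moment while it holds something.
It also fails if it takes over 210 s, if anything falls off the work surface, if the arm or the gripper's body presses on something with over 40 N, if the wrist force passes 120 N, or if a joint passes its speed limit or range.

## Working session

There is one attempt and no reset: what is moved stays moved. The work goes in short steps, Python scripts to look and compute and a tool call to move; the robot and the scene stay as the last step left them, time stands still between calls to the robot, and variables do not carry over. Pictures are saved under pics/ and viewed, at most 14 in all, crops included, and the job is handed in when it is done.

Besides the shell and the picture viewer there is one more tool, called after ">>>" by a JSON object that holds its "name" and its "arguments". send_rows: Moves the arm, as the interface text tells. Its arguments: {"type":"object","properties":{"plan":{"type":"array","items":{"type":"object","properties":{"jaw":{"type":"number"},"tx":{"type":"number"},"ty":{"type":"number"},"tz":{"type":"number"},"turn":{"type":"number"}}}}},"required":["plan"]}

```bash
ls; mkdir -p pics; cat > h.py <<'E'
import numpy as np,cv2
from station import r,viewer
def save(n,f):
    p=viewer.camera_params(n); im=viewer.camera(n); cv2.imwrite(f,im[:,:,::-1]); return im,p
def ray(p,u,v):
    K=np.array(p["camera_matrix"]);d=np.linalg.solve(K,[u,v,1.]);d=np.array(p["orientation"])@[d[0],-d[1],-d[2]];return np.array(p["xyz"]),d
def at(p,u,v,z):
    o,d=ray(p,u,v);return o+d*(z-o[2])/d[2]
def proj(p,X):
    c=np.array(p["orientation"]).T@(np.array(X)-np.array(p["xyz"]));k=np.array(p["camera_matrix"])@[c[0],-c[1],-c[2]];return k[:2]/k[2]
E
python3 - <<'E'
from h import *
for n in("top","side"):
    im,p=save(n,f"pics/{n}0.png");print(n,p)
s=r.observe();print(s["time"],r.grasp_offset,s["tool_pos"],s["eef_rot"],s["width"])
E
```

```text
pics
top {'camera_matrix': array([[607.6639    ,   0.        , 318.24427569],
       [  0.        , 607.6639    , 242.58026522],
       [  0.        ,   0.        ,   1.        ]]), 'xyz': array([ 0.16119685, -0.06635197,  1.60277691]), 'orientation': array([[ 0.02271836,  0.97742444, -0.21006031],
       [-0.99973828,  0.02277708, -0.00214003],
       [ 0.00269284,  0.21005395,  0.97768609]])}
side {'camera_matrix': array([[448.96058088,   0.        , 325.22225422],
       [  0.        , 448.96058088, 234.25116889],
       [  0.        ,   0.        ,   1.        ]]), 'xyz': array([ 0.12882545, -1.09539962,  0.92507646]), 'orientation': array([[ 9.50695420e-01,  1.84946179e-01, -2.48944027e-01],
       [-3.10125723e-01,  5.68258213e-01, -7.62171004e-01],
       [ 5.03873147e-04,  8.01796430e-01,  5.97597048e-01]])}
0.1 0.0187 [ 0.13991351 -0.50573351  0.23053354] [[ 9.63813409e-01  2.66577653e-01 -2.59003290e-04]
 [ 2.66577751e-01 -9.63812408e-01  1.39465684e-03]
 [ 1.22153761e-04 -1.41323347e-03 -9.99998994e-01]] 0.08530033049585449
```

View pics/top0.png

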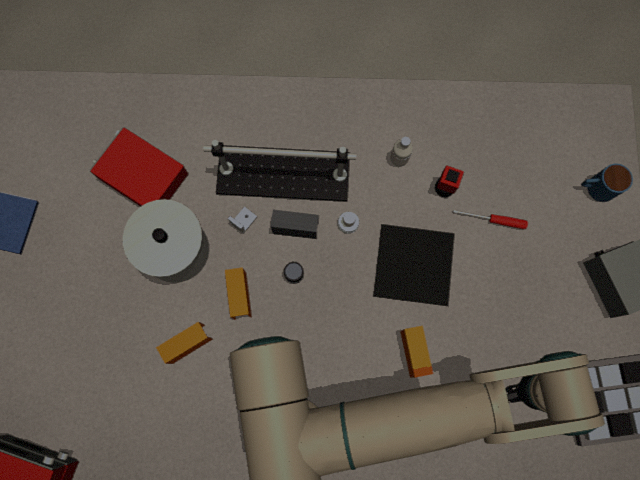

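View pics/side0.png

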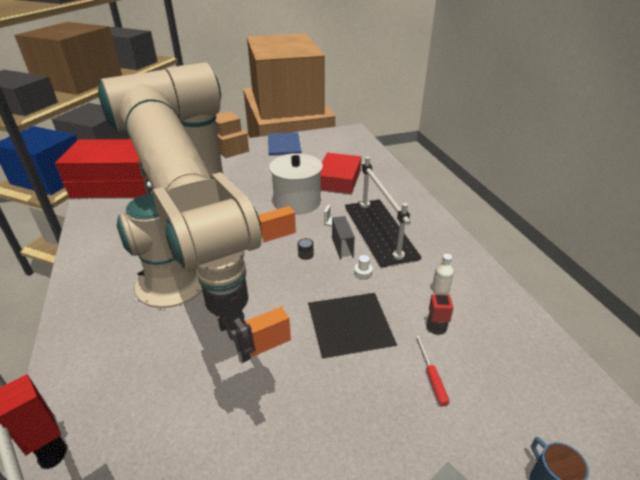

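The top view shows the lid at (163,238), bracket at (243,219), lens tube at (293,271), lamp at (348,222) and mat at (414,264). The bar runs from (215,150) to (350,155). Shield-shaped candidates are the dark grey one at (295,223) and three orange ones at (237,293), (184,342) and (417,351). Only the grey one is dark sheet metal, so I'll confirm it in a crop.

```bash
python3 - <<'E'
from h import *
im=cv2.imread("pics/top0.png");c=im[130:310,200:440];cv2.imwrite("pics/c0.png",cv2.resize(c,None,fx=3.33,fy=3.33,interpolation=cv2.INTER_CUBIC))
p=viewer.camera_params("top")
for n,u,v,z in[("knobtop",159,235,.192),("lid",163,238,.156),("mat",414,264,.003),("brk",243,219,.005),("lens",293,271,.05),("lamp",348,222,.04),("shroof",295,217,.085),("barL",215,150,.17),("barR",350,155,.17)]:
    print(n,at(p,u,v,z).round(3))
E
```

```text
knobtop [0.474 0.316 0.192]
lid [0.475 0.315 0.156]
mat [ 0.452 -0.32   0.003]
brk [0.565 0.143 0.005]
lens [0.418 0.001 0.05 ]
lamp [ 0.555 -0.14   0.04 ]
shroof [ 0.553 -0.002  0.085]
barL [0.699 0.199 0.17 ]
barR [ 0.694 -0.137  0.17 ]
```

View pics/c0.png

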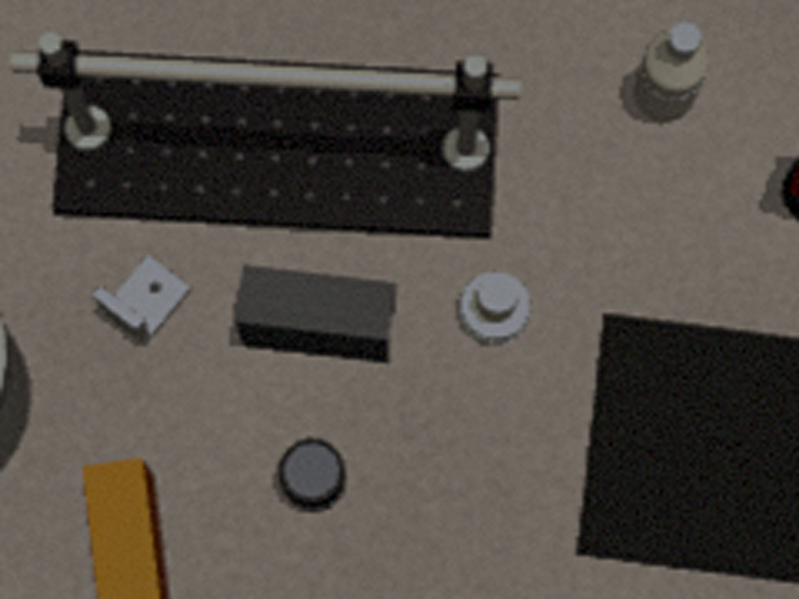

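The crop confirms the plain dark grey channel at px (295,222) as the shield; the others are orange. Bracket, lens tube and lamp are present. Moving to the knob now, while turning the jaws to close along world x.

>>> {"name": "send_rows", "arguments": {"plan": [{"jaw":8.5,"tx":4,"ty":3,"tz":0.4,"turn":0},{"jaw":8.5,"tx":4,"ty":3,"tz":0.4,"turn":0},{"jaw":8.5,"tx":4,"ty":3,"tz":0.4,"turn":0},{"jaw":8.5,"tx":4,"ty":3,"tz":0.4,"turn":0},{"jaw":8.5,"tx":4,"ty":3,"tz":0.4,"turn":0}]}}

```text
time: 0.6
tool_pos: [0.3405, -0.3549, 0.2511]
eef_rot: [[0.964, 0.266, -0.0], [0.266, -0.964, 0.0], [-0.0, -0.0, -1.0]]
force: [0.4, -1.9, 0.1]
width: 0.0848
gripper_force: 0.0
```

>>> {"name": "send_rows", "arguments": {"plan": [{"jaw":8.5,"tx":2.5,"ty":4.2,"tz":0,"turn":5},{"jaw":8.5,"tx":2.5,"ty":4.2,"tz":0,"turn":5},{"jaw":8.5,"tx":2.5,"ty":4.2,"tz":0,"turn":5},{"jaw":8.5,"tx":2.5,"ty":4.2,"tz":0,"turn":5},{"jaw":8.5,"tx":2.5,"ty":4.2,"tz":0,"turn":5}]}}

```text
time: 1.1
tool_pos: [0.4648, -0.1446, 0.251]
eef_rot: [[0.759, 0.652, -0.0], [0.652, -0.759, -0.0], [-0.0, -0.0, -1.0]]
force: [0.4, 0.6, -0.2]
width: 0.085
gripper_force: 0.0
```

>>> {"name": "send_rows", "arguments": {"plan": [{"jaw":8.5,"tx":0,"ty":4,"tz":0,"turn":5},{"jaw":8.5,"tx":0,"ty":4,"tz":0,"turn":5},{"jaw":8.5,"tx":0,"ty":4,"tz":0,"turn":5},{"jaw":8.5,"tx":0,"ty":4,"tz":0,"turn":5},{"jaw":8.5,"tx":0,"ty":4,"tz":0,"turn":5}]}}

```text
time: 1.6
tool_pos: [0.4639, 0.0551, 0.2509]
eef_rot: [[0.412, 0.911, -0.0], [0.911, -0.412, -0.0], [-0.0, -0.0, -1.0]]
force: [1.0, -0.8, 0.2]
width: 0.0847
gripper_force: 0.0
```

>>> {"name": "send_rows", "arguments": {"plan": [{"jaw":8.5,"tx":0,"ty":4,"tz":0,"turn":5},{"jaw":8.5,"tx":0,"ty":4,"tz":0,"turn":5},{"jaw":8.5,"tx":0,"ty":4,"tz":0,"turn":5},{"jaw":8.5,"tx":0,"ty":4,"tz":0,"turn":5},{"jaw":8.5,"tx":0,"ty":4,"tz":0,"turn":4.5}]}}

```text
time: 2.1
tool_pos: [0.4639, 0.2551, 0.2509]
eef_rot: [[-0.003, 1.0, -0.0], [1.0, 0.003, -0.0], [-0.0, -0.0, -1.0]]
force: [0.1, -0.4, 1.0]
width: 0.0851
gripper_force: 0.0
```

```bash
python3 - <<'E'
from h import *
w,p=save("wrist","pics/w1.png");t,_=save("top","pics/t1.png")
c=np.vstack([cv2.resize(w,(400,300)),cv2.resize(t,(400,300))]);c2=np.vstack([t[300:480,260:640],t[100:300,200:580]])
cv2.imwrite("pics/c1.png",np.hstack([c,cv2.resize(c2,(400,400)) if 0 else cv2.copyMakeBorder(c2,0,220,0,20,0)])[:,:,::-1])
print(p)
E
```

```text
{'camera_matrix': array([[406.76639816,   0.        , 318.44818605],
       [  0.        , 406.76639816, 236.04451668],
       [  0.        ,   0.        ,   1.        ]]), 'xyz': array([0.46427247, 0.33665371, 0.39359597]), 'orientation': array([[ 9.99992769e-01, -3.55777102e-03, -1.34293842e-03],
       [ 3.80007459e-03,  9.48238615e-01,  3.17535964e-01],
       [ 1.43705813e-04, -3.17538772e-01,  9.48245278e-01]])}
```

View pics/c1.png

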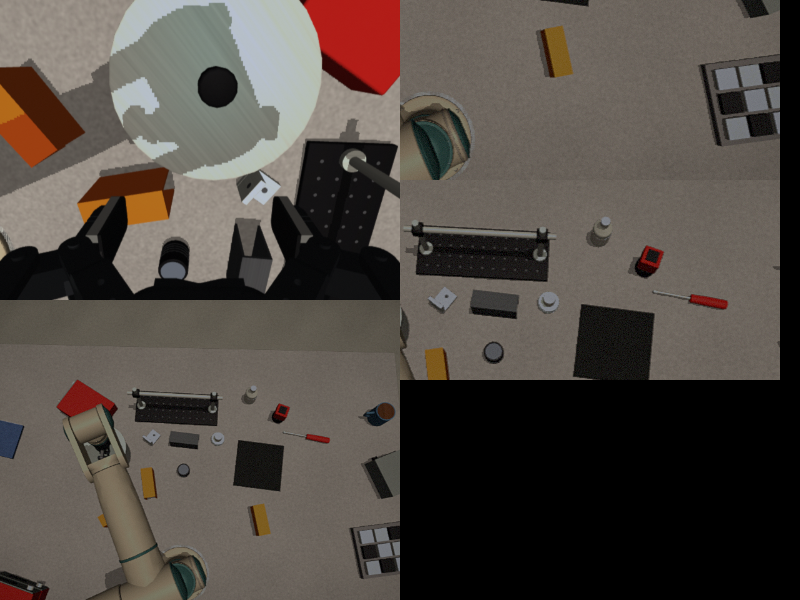

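No other fittings are hidden: the area the arm left holds only an orange channel. The wrist view shows the knob at full-image px ≈(349,139). Measuring precisely.

```bash
python3 - <<'E'
from h import *
from scipy import optimize
w=cv2.imread("pics/w1.png");g=cv2.cvtColor(w,6)
p=dict(camera_matrix=[[406.766,0,318.448],[0,406.766,236.0445],[0,0,1]],xyz=[0.46427247,0.33665371,0.39359597],orientation=[[.999993,-.003558,-.001343],[.0038,.948239,.317536],[.000144,-.317539,.948245]])
m=(g[80:200,290:410]<60).astype(np.uint8);k,l,s,c=cv2.connectedComponentsWithStats(m)
i=1+np.argmax(s[1:,4]);u,v=c[i]+[290,80];print("knob",s[i],u,v,at(p,u,v,.19),at(p,u,v,.174))
P=viewer.camera_params("top");C=lambda a,b:(a/3.33+200,b/3.33+130)
for n,z,pts in[("roof",.085,[(245,268),(395,284),(389,343),(236,324)]),("brkUpTop",.06,[(95,293),(143,328)]),("brkBase",.01,[(150,256),(190,290),(155,287)]),("lens",.05,[(312,470)]),("lampneck",.062,[(498,294)]),("lampdisc",.024,[(495,306)]),("mat",.003,[(604,315),(578,554)]),("bar",.17,[(85,66),(455,86)]),("posts",.213,[(51,42),(476,65)])]:
    q=[at(P,*C(*a),z)[:2].round(4) for a in pts];print(n,q,np.mean(q,0).round(4),np.degrees(np.arctan2(*(q[1]-q[0])[::-1])).round(1) if len(q)>1 else"")
t=cv2.imread("pics/top0.png");m=(cv2.cvtColor(t,6)[215:315,365:465]<45).astype(np.uint8)
k,l,s,c=cv2.connectedComponentsWithStats(m);i=1+np.argmax(s[1:,4]);print("mat",s[i],at(P,*(c[i]+[365,215]),.003))
E
```

```text
knob [  27   26   63   66 3321] 347.50376392652817 138.56458897922312 [0.47856747 0.31876081 0.19      ] [0.47969087 0.31735466 0.174     ]
roof [array([0.5694, 0.0543]), array([ 0.5593, -0.0624]), array([ 0.5123, -0.0588]), array([0.5246, 0.0595])] [ 0.5414 -0.0018] -94.9
brkUpTop [array([0.553 , 0.1734]), array([0.5257, 0.1343])] [0.5394 0.1538] -124.9
brkBase [array([0.5979, 0.138 ]), array([0.5701, 0.1042]), array([0.5719, 0.1327])] [0.58  0.125] -129.4
lens [array([ 0.4178, -0.0012])] [ 0.4178 -0.0012] 
lampneck [array([ 0.5591, -0.1434])] [ 0.5591 -0.1434] 
lampdisc [array([ 0.5589, -0.143 ])] [ 0.5589 -0.143 ] 
mat [array([ 0.5588, -0.2328]), array([ 0.363 , -0.2124])] [ 0.4609 -0.2226] 174.1
bar [array([0.7001, 0.1732]), array([ 0.6908, -0.104 ])] [0.6954 0.0346] -91.9
posts [array([0.7018, 0.1917]), array([ 0.6914, -0.1178])] [0.6966 0.037 ] -91.9
mat [   8   10   81   81 5395] [ 0.44990053 -0.31906979  0.003     ]
```

>>> {"name": "send_rows", "arguments": {"plan": [{"jaw":8.5,"tx":0.3,"ty":1.5,"tz":0,"turn":0},{"jaw":8.5,"tx":0.3,"ty":1.5,"tz":0,"turn":0},{"jaw":8.5,"tx":0.3,"ty":1.6,"tz":0,"turn":0},{"jaw":7,"tx":0.4,"ty":1.6,"tz":0,"turn":0},{"jaw":7,"tx":0,"ty":0,"tz":-1.8,"turn":0}]}}

```text
time: 2.7
tool_pos: [0.4786, 0.3169, 0.2352]
eef_rot: [[0.001, 1.0, 0.004], [1.0, -0.001, 0.003], [0.003, 0.004, -1.0]]
force: [0.2, 0.6, 0.2]
width: 0.0699
gripper_force: 0.0
```

>>> {"name": "send_rows", "arguments": {"plan": [{"jaw":7,"tx":0,"ty":0,"tz":-2,"turn":0},{"jaw":7,"tx":0,"ty":0,"tz":-2,"turn":0},{"jaw":7,"tx":0,"ty":0,"tz":-2,"turn":0},{"jaw":7,"tx":0,"ty":0,"tz":-1,"turn":0},{"jaw":7,"tx":0,"ty":0,"tz":0,"turn":0}]}}

```text
time: 3.2
tool_pos: [0.477, 0.3148, 0.1616]
eef_rot: [[0.002, 1.0, -0.003], [1.0, -0.002, -0.002], [-0.002, -0.003, -1.0]]
force: [0.0, -0.2, -0.9]
width: 0.0701
gripper_force: 0.0
```

>>> {"name": "send_rows", "arguments": {"plan": [{"jaw":5,"tx":0,"ty":0,"tz":0,"turn":0},{"jaw":2,"tx":0,"ty":0,"tz":0,"turn":0},{"jaw":2,"tx":0,"ty":0,"tz":0,"turn":0},{"jaw":2,"tx":0,"ty":0,"tz":0,"turn":0},{"jaw":2,"tx":0,"ty":0,"tz":0,"turn":0}]}}

```text
time: 3.7
tool_pos: [0.478, 0.3158, 0.1649]
eef_rot: [[0.001, 1.0, 0.003], [1.0, -0.001, 0.001], [0.001, 0.003, -1.0]]
force: [0.4, 0.4, 5.6]
width: 0.03
gripper_force: 59.9
```

>>> {"name": "send_rows", "arguments": {"plan": [{"jaw":2,"tx":0,"ty":0,"tz":0.5,"turn":0},{"jaw":2,"tx":0,"ty":0,"tz":1,"turn":0},{"jaw":2,"tx":0,"ty":0,"tz":1.5,"turn":0},{"jaw":2,"tx":0,"ty":0,"tz":1.5,"turn":0},{"jaw":2,"tx":0,"ty":0,"tz":1,"turn":0}]}}

```text
time: 4.2
tool_pos: [0.4777, 0.3158, 0.2208]
eef_rot: [[0.001, 1.0, 0.002], [1.0, -0.001, 0.001], [0.001, 0.002, -1.0]]
force: [0.6, 0.4, -1.8]
width: 0.0306
gripper_force: 59.5
```

>>> {"name": "send_rows", "arguments": {"plan": [{"jaw":2,"tx":0,"ty":-2,"tz":0,"turn":0},{"jaw":2,"tx":0,"ty":-4,"tz":0,"turn":0},{"jaw":2,"tx":0,"ty":-4,"tz":0,"turn":0},{"jaw":2,"tx":0,"ty":-4,"tz":0,"turn":0},{"jaw":2,"tx":0,"ty":-4,"tz":0,"turn":0}]}}

```text
time: 4.7
tool_pos: [0.4772, 0.1341, 0.2191]
eef_rot: [[0.0, 1.0, 0.001], [1.0, -0.0, 0.0], [0.0, 0.001, -1.0]]
force: [0.9, -0.3, -3.4]
width: 0.0306
gripper_force: 60.6
```

>>> {"name": "send_rows", "arguments": {"plan": [{"jaw":2,"tx":-0.3,"ty":-4,"tz":0,"turn":0},{"jaw":2,"tx":-0.3,"ty":-4,"tz":0,"turn":0},{"jaw":2,"tx":-0.3,"ty":-4,"tz":0,"turn":0},{"jaw":2,"tx":-0.3,"ty":-4,"tz":0,"turn":0},{"jaw":2,"tx":-0.3,"ty":-4,"tz":0,"turn":0}]}}

```text
time: 5.2
tool_pos: [0.4621, -0.0661, 0.2193]
eef_rot: [[0.001, 1.0, 0.001], [1.0, -0.001, -0.0], [-0.0, 0.001, -1.0]]
force: [1.0, -0.2, -2.9]
width: 0.0302
gripper_force: 60.6
```

>>> {"name": "send_rows", "arguments": {"plan": [{"jaw":2,"tx":-0.3,"ty":-4,"tz":0,"turn":0},{"jaw":2,"tx":-0.3,"ty":-4,"tz":0,"turn":0},{"jaw":2,"tx":-0.3,"ty":-4,"tz":0,"turn":0},{"jaw":2,"tx":-0.3,"ty":-4,"tz":0,"turn":0},{"jaw":2,"tx":0,"ty":-3,"tz":0,"turn":0}]}}

```text
time: 5.7
tool_pos: [0.4498, -0.2568, 0.2192]
eef_rot: [[0.002, 1.0, 0.001], [1.0, -0.002, -0.001], [-0.001, 0.001, -1.0]]
force: [0.0, 0.2, -2.0]
width: 0.03
gripper_force: 60.6
```

>>> {"name": "send_rows", "arguments": {"plan": [{"jaw":2,"tx":0,"ty":-2.5,"tz":0,"turn":0},{"jaw":2,"tx":0,"ty":-2.5,"tz":0,"turn":0},{"jaw":2,"tx":0,"ty":-1.2,"tz":-2,"turn":0},{"jaw":2,"tx":0,"ty":0,"tz":-3,"turn":0},{"jaw":2,"tx":0,"ty":0,"tz":-3,"turn":0}]}}

```text
time: 6.2
tool_pos: [0.4505, -0.3173, 0.1383]
eef_rot: [[0.002, 1.0, 0.001], [1.0, -0.002, -0.001], [-0.001, 0.001, -1.0]]
force: [0.2, 1.4, -3.7]
width: 0.0304
gripper_force: 60.9
```

>>> {"name": "send_rows", "arguments": {"plan": [{"jaw":2,"tx":0,"ty":0,"tz":-3,"turn":0},{"jaw":2,"tx":0,"ty":0,"tz":-3,"turn":0},{"jaw":2,"tx":0,"ty":0,"tz":-2.5,"turn":0},{"jaw":2,"tx":0,"ty":0,"tz":-1.5,"turn":0},{"jaw":2,"tx":0,"ty":0,"tz":-0.7,"turn":0}]}}

```text
time: 6.7
tool_pos: [0.45, -0.3162, 0.0303]
eef_rot: [[0.001, 1.0, -0.001], [1.0, -0.001, 0.001], [0.001, -0.001, -1.0]]
force: [-0.4, 0.9, -1.7]
width: 0.0299
gripper_force: 60.9
```

>>> {"name": "send_rows", "arguments": {"plan": [{"jaw":2,"tx":0,"ty":0,"tz":-0.2,"turn":0},{"jaw":2,"tx":0,"ty":0,"tz":-0.2,"turn":0},{"jaw":2,"tx":0,"ty":0,"tz":-0.2,"turn":0},{"jaw":2,"tx":0,"ty":0,"tz":0,"turn":0},{"jaw":2,"tx":0,"ty":0,"tz":0,"turn":0}]}}

```text
time: 7.2
tool_pos: [0.4507, -0.3168, 0.026]
eef_rot: [[0.001, 1.0, 0.001], [1.0, -0.001, -0.001], [-0.001, 0.001, -1.0]]
force: [0.4, -0.5, -1.5]
width: 0.0307
gripper_force: 61.1
```

>>> {"name": "send_rows", "arguments": {"plan": [{"jaw":2,"tx":0,"ty":0,"tz":-0.1,"turn":0},{"jaw":2,"tx":0,"ty":0,"tz":-0.1,"turn":0},{"jaw":2,"tx":0,"ty":0,"tz":0,"turn":0},{"jaw":2,"tx":0,"ty":0,"tz":0,"turn":0},{"jaw":2,"tx":0,"ty":0,"tz":0,"turn":0}]}}

```text
time: 7.7
tool_pos: [0.4507, -0.3169, 0.0258]
eef_rot: [[0.001, 1.0, 0.001], [1.0, -0.001, -0.001], [-0.001, 0.001, -1.0]]
force: [-6.8, 5.1, 13.1]
width: 0.0303
gripper_force: 62.9
```

>>> {"name": "send_rows", "arguments": {"plan": [{"jaw":7,"tx":0,"ty":0,"tz":0,"turn":0},{"jaw":7,"tx":0,"ty":0,"tz":0,"turn":0},{"jaw":7,"tx":0,"ty":0,"tz":0,"turn":0},{"jaw":7,"tx":0,"ty":0,"tz":0,"turn":0},{"jaw":7,"tx":0,"ty":0,"tz":1,"turn":0}]}}

```text
time: 8.2
tool_pos: [0.4495, -0.3158, 0.032]
eef_rot: [[0.001, 1.0, -0.002], [1.0, -0.001, 0.002], [0.002, -0.002, -1.0]]
force: [-0.5, -0.0, 0.0]
width: 0.0701
gripper_force: 0.0
```

>>> {"name": "send_rows", "arguments": {"plan": [{"jaw":7,"tx":0,"ty":0,"tz":3,"turn":0},{"jaw":7,"tx":0,"ty":0,"tz":3,"turn":0},{"jaw":8.5,"tx":0,"ty":0,"tz":3,"turn":0},{"jaw":8.5,"tx":2.5,"ty":3,"tz":1,"turn":0},{"jaw":8.5,"tx":2.5,"ty":3.5,"tz":1,"turn":0}]}}

```text
time: 8.7
tool_pos: [0.5009, -0.2519, 0.1456]
eef_rot: [[0.004, 1.0, 0.003], [1.0, -0.004, -0.002], [-0.002, 0.003, -1.0]]
force: [0.4, 0.6, -0.2]
width: 0.0851
gripper_force: 0.0
```

>>> {"name": "send_rows", "arguments": {"plan": [{"jaw":7,"tx":2,"ty":3.5,"tz":0,"turn":0},{"jaw":7,"tx":2,"ty":3.5,"tz":0,"turn":0},{"jaw":7,"tx":1.8,"ty":3.9,"tz":0,"turn":0},{"jaw":7,"tx":0,"ty":0,"tz":-2.5,"turn":0},{"jaw":7,"tx":0,"ty":0,"tz":-2.5,"turn":0}]}}

```text
time: 9.2
tool_pos: [0.5595, -0.1413, 0.0942]
eef_rot: [[-0.002, 1.0, 0.003], [1.0, 0.002, -0.001], [-0.001, 0.003, -1.0]]
force: [-0.7, 0.6, -0.2]
width: 0.0701
gripper_force: 0.0
```

>>> {"name": "send_rows", "arguments": {"plan": [{"jaw":7,"tx":0,"ty":0,"tz":-2.5,"turn":0},{"jaw":7,"tx":0,"ty":0,"tz":-2,"turn":0},{"jaw":7,"tx":0,"ty":0,"tz":-1.5,"turn":0},{"jaw":7,"tx":0,"ty":0,"tz":-0.5,"turn":0},{"jaw":7,"tx":0,"ty":0,"tz":0,"turn":0}]}}

```text
time: 9.7
tool_pos: [0.5583, -0.1425, 0.0282]
eef_rot: [[0.001, 1.0, -0.0], [1.0, -0.001, 0.0], [0.0, -0.0, -1.0]]
force: [0.9, -0.4, 0.5]
width: 0.07
gripper_force: 0.0
```

>>> {"name": "send_rows", "arguments": {"plan": [{"jaw":5,"tx":0,"ty":0,"tz":0,"turn":0},{"jaw":2,"tx":0,"ty":0,"tz":0,"turn":0},{"jaw":2,"tx":0,"ty":0,"tz":0,"turn":0},{"jaw":2,"tx":0,"ty":0,"tz":0,"turn":0},{"jaw":2,"tx":0,"ty":0,"tz":0,"turn":0}]}}

```text
time: 10.2
tool_pos: [0.5592, -0.1428, 0.0297]
eef_rot: [[0.001, 1.0, 0.003], [1.0, -0.001, -0.001], [-0.001, 0.003, -1.0]]
force: [0.2, 0.0, 5.8]
width: 0.0303
gripper_force: 59.6
```

>>> {"name": "send_rows", "arguments": {"plan": [{"jaw":2,"tx":0,"ty":0,"tz":2,"turn":0},{"jaw":2,"tx":0,"ty":0,"tz":4,"turn":0},{"jaw":2,"tx":0,"ty":0,"tz":4,"turn":0},{"jaw":2,"tx":0,"ty":0,"tz":4,"turn":0},{"jaw":2,"tx":-1,"ty":2,"tz":4,"turn":0}]}}

```text
time: 10.7
tool_pos: [0.5481, -0.1236, 0.2093]
eef_rot: [[0.003, 1.0, -0.001], [1.0, -0.003, -0.0], [-0.0, -0.001, -1.0]]
force: [1.1, 0.1, -1.0]
width: 0.0309
gripper_force: 59.6
```

>>> {"name": "send_rows", "arguments": {"plan": [{"jaw":2,"tx":-1,"ty":4,"tz":1,"turn":0},{"jaw":2,"tx":-1,"ty":4,"tz":0,"turn":0},{"jaw":2,"tx":-1,"ty":4,"tz":0,"turn":0},{"jaw":2,"tx":-1,"ty":4,"tz":0,"turn":0},{"jaw":2,"tx":-1,"ty":4,"tz":0,"turn":0}]}}

```text
time: 11.2
tool_pos: [0.4974, 0.0789, 0.218]
eef_rot: [[0.001, 1.0, -0.0], [1.0, -0.001, -0.0], [-0.0, -0.0, -1.0]]
force: [-0.4, 0.5, -1.0]
width: 0.0307
gripper_force: 59.6
```

>>> {"name": "send_rows", "arguments": {"plan": [{"jaw":2,"tx":-1,"ty":4,"tz":0,"turn":0},{"jaw":2,"tx":-1,"ty":4,"tz":0,"turn":0},{"jaw":2,"tx":-1,"ty":4,"tz":0,"turn":0},{"jaw":2,"tx":-1,"ty":4,"tz":0,"turn":0},{"jaw":2,"tx":0,"ty":4,"tz":0,"turn":0}]}}

```text
time: 11.7
tool_pos: [0.457, 0.2791, 0.2183]
eef_rot: [[0.0, 1.0, -0.0], [1.0, -0.0, -0.0], [-0.0, -0.0, -1.0]]
force: [1.7, -0.3, 0.0]
width: 0.0308
gripper_force: 59.7
```

>>> {"name": "send_rows", "arguments": {"plan": [{"jaw":2,"tx":0,"ty":4,"tz":0,"turn":0},{"jaw":2,"tx":0,"ty":3,"tz":0,"turn":0},{"jaw":2,"tx":0,"ty":0.5,"tz":0,"turn":0},{"jaw":2,"tx":0,"ty":0,"tz":0,"turn":0},{"jaw":2,"tx":0,"ty":0,"tz":0,"turn":0}]}}

```text
time: 12.2
tool_pos: [0.4584, 0.3516, 0.218]
eef_rot: [[0.001, 1.0, -0.0], [1.0, -0.001, -0.001], [-0.001, -0.0, -1.0]]
force: [0.4, -0.7, -0.5]
width: 0.0305
gripper_force: 59.7
```

>>> {"name": "send_rows", "arguments": {"plan": [{"jaw":2,"tx":0,"ty":0,"tz":-2.7,"turn":0},{"jaw":2,"tx":0,"ty":0,"tz":-2.7,"turn":0},{"jaw":2,"tx":0,"ty":0,"tz":-2.7,"turn":0},{"jaw":2,"tx":0,"ty":0,"tz":-2.7,"turn":0},{"jaw":2,"tx":0,"ty":0,"tz":-2.7,"turn":0}]}}

```text
time: 12.7
tool_pos: [0.4604, 0.3505, 0.0837]
eef_rot: [[0.003, 1.0, 0.005], [1.0, -0.003, -0.001], [-0.001, 0.005, -1.0]]
force: [30.0, -20.1, 25.2]
width: 0.0303
gripper_force: 66.4
```

>>> {"name": "send_rows", "arguments": {"plan": [{"jaw":2,"tx":0,"ty":0,"tz":0,"turn":0},{"jaw":5,"tx":0,"ty":0,"tz":0,"turn":0},{"jaw":5,"tx":0,"ty":0,"tz":0,"turn":0},{"jaw":5,"tx":0,"ty":0,"tz":0,"turn":0},{"jaw":5,"tx":0,"ty":0,"tz":3,"turn":0}]}}

```text
time: 13.2
tool_pos: [0.4598, 0.3486, 0.1116]
eef_rot: [[0.005, 1.0, -0.001], [1.0, -0.005, -0.004], [-0.004, -0.001, -1.0]]
force: [-0.5, 0.5, -0.2]
width: 0.0499
gripper_force: 0.0
```

>>> {"name": "send_rows", "arguments": {"plan": [{"jaw":5,"tx":0,"ty":0,"tz":4,"turn":0},{"jaw":5,"tx":0,"ty":0,"tz":4,"turn":0},{"jaw":8.5,"tx":0,"ty":-4,"tz":1,"turn":0},{"jaw":8.5,"tx":0,"ty":-4,"tz":1,"turn":0},{"jaw":8.5,"tx":0,"ty":-4,"tz":0,"turn":0}]}}

```text
time: 13.7
tool_pos: [0.4588, 0.2302, 0.2156]
eef_rot: [[0.002, 1.0, 0.004], [1.0, -0.002, 0.001], [0.001, 0.004, -1.0]]
force: [1.0, -0.6, -0.7]
width: 0.0852
gripper_force: 0.0
```

>>> {"name": "send_rows", "arguments": {"plan": [{"jaw":8.5,"tx":-0.5,"ty":-4,"tz":0,"turn":0},{"jaw":8.5,"tx":-0.5,"ty":-4,"tz":0,"turn":0},{"jaw":8.5,"tx":-0.5,"ty":-4,"tz":0,"turn":0},{"jaw":8.5,"tx":-0.5,"ty":-4,"tz":0,"turn":0},{"jaw":8.5,"tx":-0.5,"ty":-4,"tz":0,"turn":0}]}}

```text
time: 14.2
tool_pos: [0.4325, 0.03, 0.2138]
eef_rot: [[0.002, 1.0, 0.002], [1.0, -0.002, -0.0], [-0.0, 0.002, -1.0]]
force: [0.3, -0.5, -0.2]
width: 0.0846
gripper_force: 0.0
```

```bash
python3 - <<'E'
from h import *
w,p=save("wrist","pics/w2.png");t,P=save("top","pics/t2.png");s,_=save("side","pics/s2.png")
print(p["xyz"],p["orientation"]);
cv2.imwrite("pics/c2.png",np.vstack([np.hstack([cv2.resize(w,(400,300)),cv2.resize(s[140:290,230:430],(400,300))]),cv2.resize(t[120:320,100:500],(800,400))[:300]])[:,:,::-1])
E
```

```text
[0.43300777 0.11145145 0.35652237] [[ 0.9999965   0.00211039 -0.00159753]
 [-0.00149397  0.94825598  0.31750332]
 [ 0.00218492 -0.31749982  0.94825582]]
```

View pics/c2.png

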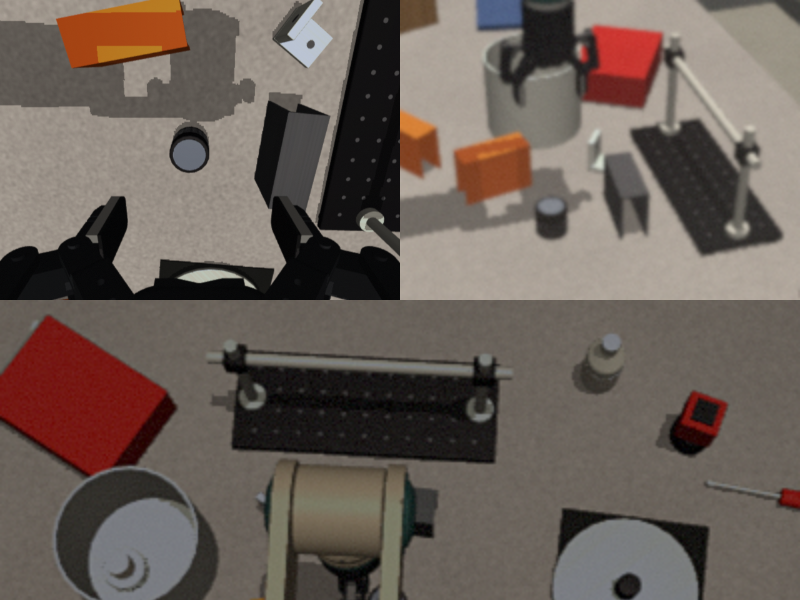

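The lamp is in the canister, upright. The lid lies on the mat. The wrist view shows the lens-tube top at about (302,246) and the bracket at about (490,60), both in full-image px.

```bash
python3 - <<'E'
from h import *
p=viewer.camera_params("wrist")
print("lens",at(p,302,247,.05))
for n,u,v,z in [("hole",310,44,.01),("brk corner",333,29,.01),("brk corner2",305,68,.01),("up1",312,0,.06),("up2",275,40,.06)]: print(n,at(p,u*1.6,v*1.6,z).round(4))
for n,X in [("center",[.477,.317,.15])]: print(proj(viewer.camera_params("top"),X))
t=viewer.camera_params("top");print("lamp",at(t,100+125/2,120+268/2,.05))
E
```

```text
lens [ 0.42062191 -0.00044747  0.05      ]
hole [0.5752 0.1327 0.01  ]
brk corner [0.6015 0.1499 0.01  ]
brk corner2 [0.5725 0.1037 0.01  ]
up1 [0.5512 0.1718 0.06  ]
up2 [0.5164 0.1338 0.06  ]
[163.0153989  237.57855838]
lamp [0.45500335 0.34138624 0.05      ]
```

>>> {"name": "send_rows", "arguments": {"plan": [{"jaw":8.5,"tx":-0.7,"ty":-1.5,"tz":0,"turn":0},{"jaw":8.5,"tx":-0.7,"ty":-1.6,"tz":0,"turn":0},{"jaw":8.5,"tx":0,"ty":0,"tz":-3,"turn":0},{"jaw":8.5,"tx":0,"ty":0,"tz":-3,"turn":0},{"jaw":8.5,"tx":0,"ty":0,"tz":-3,"turn":0}]}}

```text
time: 14.85
tool_pos: [0.4193, 0.0018, 0.1226]
eef_rot: [[0.001, 1.0, 0.002], [1.0, -0.001, 0.0], [0.0, 0.002, -1.0]]
force: [0.5, -0.9, -0.5]
width: 0.0849
gripper_force: 0.0
```

>>> {"name": "send_rows", "arguments": {"plan": [{"jaw":8.5,"tx":0,"ty":0,"tz":-3,"turn":0},{"jaw":8.5,"tx":0,"ty":0,"tz":-3,"turn":0},{"jaw":8.5,"tx":0,"ty":0,"tz":-3,"turn":0},{"jaw":8.5,"tx":0,"ty":0,"tz":-1.3,"turn":0},{"jaw":8.5,"tx":0,"ty":0,"tz":0,"turn":0}]}}

```text
time: 15.35
tool_pos: [0.4178, 0.002, 0.0185]
eef_rot: [[0.0, 1.0, -0.004], [1.0, -0.0, 0.001], [0.001, -0.004, -1.0]]
force: [-0.1, -1.2, 0.2]
width: 0.0854
gripper_force: 0.0
```

>>> {"name": "send_rows", "arguments": {"plan": [{"jaw":6,"tx":0,"ty":0,"tz":0,"turn":0},{"jaw":4,"tx":0,"ty":0,"tz":0,"turn":0},{"jaw":4,"tx":0,"ty":0,"tz":0,"turn":0},{"jaw":4,"tx":0,"ty":0,"tz":0,"turn":0},{"jaw":4,"tx":0,"ty":0,"tz":0,"turn":0}]}}

```text
time: 15.85
tool_pos: [0.4206, 0.0015, 0.022]
eef_rot: [[0.001, 1.0, 0.003], [1.0, -0.001, -0.0], [-0.0, 0.003, -1.0]]
force: [-1.9, 0.9, 6.6]
width: 0.0504
gripper_force: 62.7
```

>>> {"name": "send_rows", "arguments": {"plan": [{"jaw":4,"tx":0,"ty":0,"tz":2,"turn":0},{"jaw":4,"tx":0,"ty":0,"tz":4,"turn":0},{"jaw":4,"tx":0,"ty":0,"tz":4,"turn":0},{"jaw":4,"tx":0,"ty":0,"tz":4,"turn":0},{"jaw":4,"tx":0,"ty":0,"tz":4,"turn":0}]}}

```text
time: 16.35
tool_pos: [0.419, 0.0016, 0.2024]
eef_rot: [[0.001, 1.0, 0.001], [1.0, -0.001, -0.0], [-0.0, 0.001, -1.0]]
force: [1.0, 0.5, -1.3]
width: 0.0501
gripper_force: 62.6
```

>>> {"name": "send_rows", "arguments": {"plan": [{"jaw":4,"tx":1,"ty":3,"tz":1,"turn":0},{"jaw":4,"tx":1,"ty":4,"tz":0.5,"turn":0},{"jaw":4,"tx":1,"ty":4,"tz":0,"turn":0},{"jaw":4,"tx":1,"ty":4,"tz":0,"turn":0},{"jaw":4,"tx":1,"ty":4,"tz":0,"turn":0}]}}

```text
time: 16.85
tool_pos: [0.4694, 0.1932, 0.2157]
eef_rot: [[0.001, 1.0, 0.001], [1.0, -0.001, 0.0], [0.0, 0.001, -1.0]]
force: [1.1, -0.5, -0.9]
width: 0.0503
gripper_force: 62.6
```

>>> {"name": "send_rows", "arguments": {"plan": [{"jaw":4,"tx":1,"ty":4,"tz":0,"turn":0},{"jaw":4,"tx":0,"ty":3,"tz":0,"turn":0},{"jaw":4,"tx":0,"ty":2,"tz":0,"turn":0},{"jaw":4,"tx":0,"ty":0,"tz":0,"turn":0},{"jaw":4,"tx":0,"ty":0,"tz":-2,"turn":0}]}}

```text
time: 17.35
tool_pos: [0.4804, 0.2821, 0.1981]
eef_rot: [[-0.0, 1.0, 0.005], [1.0, 0.0, 0.002], [0.002, 0.005, -1.0]]
force: [-0.2, -0.2, -1.8]
width: 0.0506
gripper_force: 62.7
```

>>> {"name": "send_rows", "arguments": {"plan": [{"jaw":4,"tx":0,"ty":0,"tz":-3,"turn":0},{"jaw":4,"tx":0,"ty":0,"tz":-3,"turn":0},{"jaw":4,"tx":0,"ty":0,"tz":-2,"turn":0},{"jaw":4,"tx":0,"ty":0,"tz":-1,"turn":0},{"jaw":4,"tx":0,"ty":0,"tz":0,"turn":0}]}}

```text
time: 17.85
tool_pos: [0.4788, 0.2806, 0.1042]
eef_rot: [[0.001, 1.0, -0.002], [1.0, -0.001, -0.001], [-0.001, -0.002, -1.0]]
force: [0.4, -0.2, -0.3]
width: 0.0507
gripper_force: 62.7
```

>>> {"name": "send_rows", "arguments": {"plan": [{"jaw":4,"tx":0,"ty":0,"tz":-1,"turn":0},{"jaw":6.5,"tx":0,"ty":0,"tz":0,"turn":0},{"jaw":6.5,"tx":0,"ty":0,"tz":0,"turn":0},{"jaw":6.5,"tx":0,"ty":0,"tz":0,"turn":0},{"jaw":6.5,"tx":0,"ty":0,"tz":1,"turn":0}]}}

```text
time: 18.35
tool_pos: [0.4788, 0.2813, 0.1048]
eef_rot: [[0.001, 1.0, -0.002], [1.0, -0.001, -0.001], [-0.001, -0.002, -1.0]]
force: [0.5, -0.1, -0.6]
width: 0.065
gripper_force: 0.0
```

>>> {"name": "send_rows", "arguments": {"plan": [{"jaw":6.5,"tx":0,"ty":0,"tz":3,"turn":0},{"jaw":6.5,"tx":0,"ty":0,"tz":4,"turn":0},{"jaw":6.5,"tx":0,"ty":0,"tz":4,"turn":0},{"jaw":6.5,"tx":1.5,"ty":-3,"tz":1,"turn":-7},{"jaw":6.5,"tx":1.5,"ty":-3,"tz":0,"turn":-7}]}}

```text
time: 18.85
tool_pos: [0.5104, 0.2218, 0.2299]
eef_rot: [[0.245, 0.969, 0.007], [0.969, -0.245, 0.002], [0.004, 0.006, -1.0]]
force: [1.0, -0.2, -0.1]
width: 0.065
gripper_force: 0.0
```

>>> {"name": "send_rows", "arguments": {"plan": [{"jaw":6.5,"tx":1,"ty":-3.5,"tz":0,"turn":-8},{"jaw":6.5,"tx":1,"ty":-3.5,"tz":0,"turn":-8},{"jaw":6.5,"tx":0.6,"ty":-3,"tz":0,"turn":-7},{"jaw":6.5,"tx":0,"ty":-3,"tz":0,"turn":0},{"jaw":6.5,"tx":0,"ty":0,"tz":0,"turn":0}]}}

```text
time: 19.35
tool_pos: [0.5357, 0.0885, 0.2265]
eef_rot: [[0.606, 0.796, 0.001], [0.796, -0.606, -0.001], [0.0, 0.002, -1.0]]
force: [-0.1, 0.9, 0.5]
width: 0.0649
gripper_force: 0.0
```

```bash
python3 - <<'E'
from h import *
w,p=save("wrist","pics/w3.png");t,P=save("top","pics/t3.png")
np.save("p3.npy",p,allow_pickle=True)
cv2.imwrite("pics/c3.png",np.vstack([np.pad(w[:440],((0,0),(0,160),(0,0))),cv2.resize(t[195:285,100:500],(800,180))[:160]])[:,:,::-1])
E
```

View pics/c3.png

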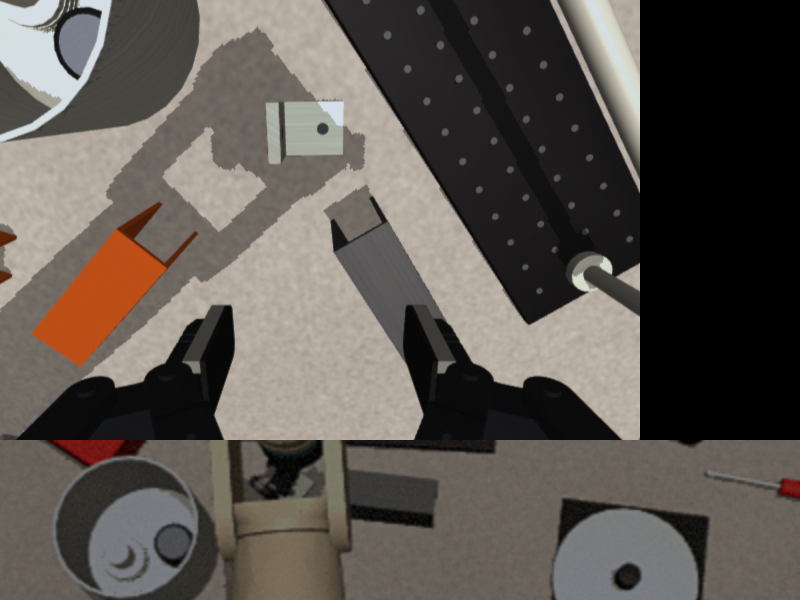

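The bracket is square to the jaws. Its upright's top face is centred at px ≈(273,133). Lamp and lens tube are in the canister.

```bash
python3 - <<'E'
from h import *
p=np.load("p3.npy",allow_pickle=True).item();s=r.observe()["tool_pos"];print(s)
for a in[(273,133),(266,102),(268,164)]:
    q=at(p,*a,.06);print(q,(q-s)*100)
print(at(p,343,127,.01))
E
```

```text
[0.53547282 0.09134612 0.22626486]
[0.54532196 0.15512624 0.06      ] [  0.98491373   6.37801204 -16.62648634]
[0.55506901 0.17504522 0.06      ] [  1.95961848   8.36991065 -16.62648634]
[0.52787731 0.13974204 0.06      ] [ -0.75955178   4.83959216 -16.62648634]
[0.58963704 0.12306737 0.01      ]
```

>>> {"name": "send_rows", "arguments": {"plan": [{"jaw":6.5,"tx":0.3,"ty":2.2,"tz":0,"turn":0},{"jaw":6.5,"tx":0.3,"ty":2.2,"tz":0,"turn":0},{"jaw":6.5,"tx":0.3,"ty":2,"tz":0,"turn":0},{"jaw":6.5,"tx":0,"ty":0,"tz":-3,"turn":0},{"jaw":6.5,"tx":0,"ty":0,"tz":-4,"turn":0}]}}

```text
time: 19.95
tool_pos: [0.5454, 0.158, 0.1573]
eef_rot: [[0.6, 0.8, 0.006], [0.8, -0.6, 0.001], [0.005, 0.004, -1.0]]
force: [0.1, -0.8, -0.3]
width: 0.065
gripper_force: 0.0
```

>>> {"name": "send_rows", "arguments": {"plan": [{"jaw":6.5,"tx":0,"ty":0,"tz":-4,"turn":0},{"jaw":6.5,"tx":0,"ty":0,"tz":-4,"turn":0},{"jaw":6.5,"tx":0,"ty":0,"tz":-3,"turn":0},{"jaw":6.5,"tx":0,"ty":0,"tz":-1.8,"turn":0},{"jaw":6.5,"tx":0,"ty":0,"tz":0,"turn":0}]}}

```text
time: 20.45
tool_pos: [0.5422, 0.1564, 0.0245]
eef_rot: [[0.601, 0.799, -0.005], [0.799, -0.601, -0.001], [-0.004, -0.004, -1.0]]
force: [0.1, 0.9, 0.6]
width: 0.0649
gripper_force: 0.0
```

>>> {"name": "send_rows", "arguments": {"plan": [{"jaw":4,"tx":0,"ty":0,"tz":0,"turn":0},{"jaw":2,"tx":0,"ty":0,"tz":0,"turn":0},{"jaw":0,"tx":0,"ty":0,"tz":0,"turn":0},{"jaw":0,"tx":0,"ty":0,"tz":0,"turn":0},{"jaw":0,"tx":0,"ty":0,"tz":0,"turn":0}]}}

```text
time: 20.95
tool_pos: [0.5451, 0.1558, 0.0287]
eef_rot: [[0.602, 0.798, 0.002], [0.798, -0.602, 0.001], [0.002, 0.001, -1.0]]
force: [-0.4, 0.7, 6.5]
width: 0.0093
gripper_force: 59.3
```

>>> {"name": "send_rows", "arguments": {"plan": [{"jaw":0,"tx":0,"ty":0,"tz":0,"turn":0},{"jaw":0,"tx":0,"ty":0,"tz":1,"turn":0},{"jaw":0,"tx":0,"ty":0,"tz":1,"turn":0},{"jaw":0,"tx":0,"ty":0,"tz":0,"turn":0},{"jaw":0,"tx":0,"ty":0,"tz":0,"turn":0}]}}

```text
time: 21.45
tool_pos: [0.5444, 0.1555, 0.0475]
eef_rot: [[0.602, 0.798, 0.0], [0.798, -0.602, 0.0], [0.0, 0.0, -1.0]]
force: [0.2, -0.4, -2.1]
width: 0.0094
gripper_force: 58.4
```

>>> {"name": "send_rows", "arguments": {"plan": [{"jaw":0,"tx":0,"ty":0,"tz":2.5,"turn":0},{"jaw":0,"tx":0,"ty":0,"tz":3.5,"turn":0},{"jaw":0,"tx":0,"ty":0,"tz":3.5,"turn":0},{"jaw":0,"tx":0,"ty":0,"tz":3.5,"turn":0},{"jaw":0,"tx":0,"ty":0,"tz":3.5,"turn":0}]}}

```text
time: 21.95
tool_pos: [0.5439, 0.1554, 0.213]
eef_rot: [[0.602, 0.798, -0.001], [0.798, -0.602, -0.0], [-0.001, -0.001, -1.0]]
force: [0.7, 0.3, -1.9]
width: 0.0091
gripper_force: 58.5
```

>>> {"name": "send_rows", "arguments": {"plan": [{"jaw":0,"tx":-0.3,"ty":2,"tz":0,"turn":-6},{"jaw":0,"tx":-0.3,"ty":2,"tz":0,"turn":-6},{"jaw":0,"tx":-0.3,"ty":2,"tz":0,"turn":-6},{"jaw":0,"tx":-0.3,"ty":2,"tz":0,"turn":-6},{"jaw":0,"tx":-0.3,"ty":2,"tz":0,"turn":-6}]}}

```text
time: 22.45
tool_pos: [0.5289, 0.2562, 0.2114]
eef_rot: [[0.923, 0.386, -0.001], [0.386, -0.923, -0.001], [-0.001, 0.0, -1.0]]
force: [-0.2, 0.0, -1.3]
width: 0.0091
gripper_force: 58.7
```

>>> {"name": "send_rows", "arguments": {"plan": [{"jaw":0,"tx":-0.3,"ty":2,"tz":0,"turn":-6},{"jaw":0,"tx":-0.3,"ty":2,"tz":0,"turn":-6},{"jaw":0,"tx":-0.3,"ty":2,"tz":0,"turn":-6},{"jaw":0,"tx":-0.3,"ty":2,"tz":0,"turn":-5},{"jaw":0,"tx":-0.2,"ty":0.6,"tz":0,"turn":0}]}}

```text
time: 22.95
tool_pos: [0.5146, 0.3429, 0.2112]
eef_rot: [[1.0, 0.0, -0.001], [0.0, -1.0, -0.001], [-0.001, 0.001, -1.0]]
force: [-0.1, 0.3, -2.6]
width: 0.0091
gripper_force: 58.7
```

>>> {"name": "send_rows", "arguments": {"plan": [{"jaw":0,"tx":0,"ty":0,"tz":0,"turn":0},{"jaw":0,"tx":0,"ty":0,"tz":-3,"turn":0},{"jaw":0,"tx":0,"ty":0,"tz":-3,"turn":0},{"jaw":0,"tx":0,"ty":0,"tz":-3,"turn":0},{"jaw":0,"tx":0,"ty":0,"tz":-2,"turn":0}]}}

```text
time: 23.45
tool_pos: [0.5148, 0.3397, 0.0995]
eef_rot: [[1.0, 0.0, -0.003], [0.0, -1.0, -0.002], [-0.003, 0.002, -1.0]]
force: [-0.4, 0.1, -2.0]
width: 0.0092
gripper_force: 58.7
```

>>> {"name": "send_rows", "arguments": {"plan": [{"jaw":0,"tx":0,"ty":0,"tz":0,"turn":0},{"jaw":3,"tx":0,"ty":0,"tz":0,"turn":0},{"jaw":3,"tx":0,"ty":0,"tz":0,"turn":0},{"jaw":3,"tx":0,"ty":0,"tz":0,"turn":0},{"jaw":3,"tx":0,"ty":0,"tz":3,"turn":0}]}}

```text
time: 23.95
tool_pos: [0.5138, 0.3405, 0.1293]
eef_rot: [[1.0, -0.001, -0.006], [-0.001, -1.0, -0.003], [-0.006, 0.003, -1.0]]
force: [-0.6, -0.3, -0.5]
width: 0.0301
gripper_force: 0.0
```

>>> {"name": "send_rows", "arguments": {"plan": [{"jaw":3,"tx":0,"ty":0,"tz":4,"turn":0},{"jaw":3,"tx":0,"ty":0,"tz":4,"turn":0},{"jaw":3,"tx":0,"ty":0,"tz":2,"turn":0},{"jaw":6,"tx":-1,"ty":-4,"tz":0,"turn":6},{"jaw":6,"tx":-1,"ty":-4,"tz":0,"turn":7}]}}

```text
time: 24.45
tool_pos: [0.4954, 0.2612, 0.2341]
eef_rot: [[0.973, 0.23, 0.003], [0.23, -0.973, 0.001], [0.003, -0.0, -1.0]]
force: [0.5, 0.1, 0.2]
width: 0.058
gripper_force: 0.0
```

>>> {"name": "send_rows", "arguments": {"plan": [{"jaw":7,"tx":-1,"ty":-4.5,"tz":0,"turn":7},{"jaw":7,"tx":-1,"ty":-4.5,"tz":0,"turn":7},{"jaw":7,"tx":-1,"ty":-4.5,"tz":0,"turn":7},{"jaw":7,"tx":-1,"ty":-4.5,"tz":0,"turn":7},{"jaw":7,"tx":0,"ty":-4.5,"tz":0,"turn":7}]}}

```text
time: 24.95
tool_pos: [0.4546, 0.0351, 0.2339]
eef_rot: [[0.665, 0.746, 0.003], [0.746, -0.665, -0.0], [0.002, 0.003, -1.0]]
force: [1.2, -0.5, -0.1]
width: 0.0698
gripper_force: 0.0
```

>>> {"name": "send_rows", "arguments": {"plan": [{"jaw":7,"tx":0,"ty":-4.5,"tz":0,"turn":7},{"jaw":7,"tx":0,"ty":-4.5,"tz":0,"turn":7},{"jaw":7,"tx":0,"ty":-4.5,"tz":0,"turn":7},{"jaw":7,"tx":0,"ty":-4.5,"tz":0,"turn":7},{"jaw":7,"tx":0,"ty":-4.5,"tz":0,"turn":7}]}}

```text
time: 25.45
tool_pos: [0.4552, -0.1902, 0.2338]
eef_rot: [[0.118, 0.993, 0.003], [0.993, -0.118, -0.001], [-0.001, 0.003, -1.0]]
force: [0.2, 0.8, -0.3]
width: 0.0699
gripper_force: 0.0
```

>>> {"name": "send_rows", "arguments": {"plan": [{"jaw":7,"tx":0,"ty":-4,"tz":0,"turn":7},{"jaw":7,"tx":0,"ty":-4,"tz":0,"turn":0},{"jaw":7,"tx":0,"ty":-3,"tz":0,"turn":0},{"jaw":7,"tx":0,"ty":0,"tz":0,"turn":0},{"jaw":7,"tx":0,"ty":0,"tz":0,"turn":0}]}}

```text
time: 25.95
tool_pos: [0.4553, -0.2985, 0.233]
eef_rot: [[0.003, 1.0, 0.001], [1.0, -0.003, -0.0], [-0.0, 0.001, -1.0]]
force: [0.0, 0.9, 0.7]
width: 0.0702
gripper_force: 0.0
```

```bash
python3 - <<'E'
from h import *
w,p=save("wrist","pics/w4.png");t,P=save("top","pics/t4.png")
np.save("p4.npy",p,allow_pickle=True);print(r.observe()["tool_pos"])
cv2.imwrite("pics/c4.png",np.hstack([cv2.resize(w,(400,300)),cv2.resize(t[180:300,100:260],(400,300))])[:,:,::-1])
E
```

```text
[ 0.45559282 -0.2974329   0.23303499]
```

View pics/c4.png

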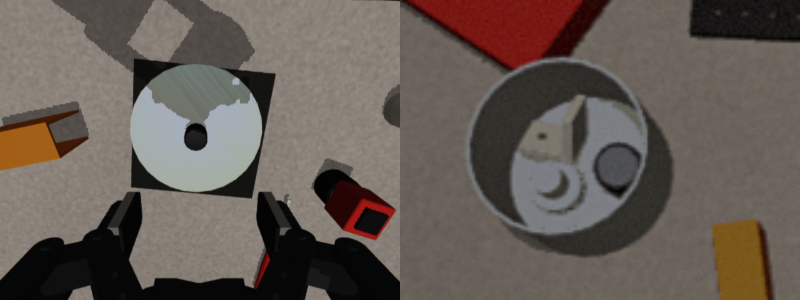

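Bracket, lamp and lens tube all lie low inside the canister, and the lid is on the mat. Fetching the lid.

>>> {"name": "send_rows", "arguments": {"plan": [{"jaw":7,"tx":-0.3,"ty":-1,"tz":0,"turn":0},{"jaw":7,"tx":-0.2,"ty":-1,"tz":0,"turn":0},{"jaw":7,"tx":0,"ty":0,"tz":-4,"turn":0},{"jaw":7,"tx":0,"ty":0,"tz":-4,"turn":0},{"jaw":7,"tx":0,"ty":0,"tz":-4,"turn":0}]}}

```text
time: 26.55
tool_pos: [0.4502, -0.3187, 0.1112]
eef_rot: [[0.002, 1.0, 0.001], [1.0, -0.002, -0.001], [-0.001, 0.001, -1.0]]
force: [-0.5, -0.0, -0.7]
width: 0.07
gripper_force: 0.0
```

>>> {"name": "send_rows", "arguments": {"plan": [{"jaw":7,"tx":0,"ty":0,"tz":-3.5,"turn":0},{"jaw":7,"tx":0,"ty":0,"tz":-3,"turn":0},{"jaw":7,"tx":0,"ty":0,"tz":-1.5,"turn":0},{"jaw":7,"tx":0,"ty":0,"tz":-0.5,"turn":0},{"jaw":7,"tx":0,"ty":0,"tz":0,"turn":0}]}}

```text
time: 27.05
tool_pos: [0.4506, -0.3186, 0.0278]
eef_rot: [[0.002, 1.0, 0.0], [1.0, -0.002, -0.0], [-0.0, 0.0, -1.0]]
force: [0.1, -0.1, 0.3]
width: 0.0699
gripper_force: 0.0
```

>>> {"name": "send_rows", "arguments": {"plan": [{"jaw":5,"tx":0,"ty":0,"tz":0,"turn":0},{"jaw":2,"tx":0,"ty":0,"tz":0,"turn":0},{"jaw":2,"tx":0,"ty":0,"tz":0,"turn":0},{"jaw":2,"tx":0,"ty":0,"tz":0,"turn":0},{"jaw":2,"tx":0,"ty":0,"tz":0,"turn":0}]}}

```text
time: 27.55
tool_pos: [0.4511, -0.3188, 0.029]
eef_rot: [[0.002, 1.0, 0.002], [1.0, -0.002, -0.002], [-0.002, 0.002, -1.0]]
force: [-0.0, 0.1, 6.3]
width: 0.0298
gripper_force: 59.5
```

>>> {"name": "send_rows", "arguments": {"plan": [{"jaw":2,"tx":0,"ty":0,"tz":0,"turn":0},{"jaw":2,"tx":0,"ty":0,"tz":1,"turn":0},{"jaw":2,"tx":0,"ty":0,"tz":2,"turn":0},{"jaw":2,"tx":0,"ty":0,"tz":3,"turn":0},{"jaw":2,"tx":0,"ty":0,"tz":3,"turn":0}]}}

```text
time: 28.05
tool_pos: [0.4498, -0.3177, 0.118]
eef_rot: [[0.002, 1.0, -0.001], [1.0, -0.002, 0.001], [0.001, -0.001, -1.0]]
force: [0.3, 0.1, -2.2]
width: 0.0301
gripper_force: 59.7
```

>>> {"name": "send_rows", "arguments": {"plan": [{"jaw":2,"tx":0,"ty":0,"tz":3.5,"turn":0},{"jaw":2,"tx":0,"ty":0,"tz":3.5,"turn":0},{"jaw":2,"tx":0,"ty":0,"tz":2,"turn":0},{"jaw":2,"tx":0,"ty":0,"tz":1,"turn":0},{"jaw":2,"tx":0,"ty":0,"tz":0,"turn":0}]}}

```text
time: 28.55
tool_pos: [0.4506, -0.3183, 0.2184]
eef_rot: [[0.002, 1.0, 0.002], [1.0, -0.002, -0.001], [-0.001, 0.002, -1.0]]
force: [0.3, -0.2, -3.3]
width: 0.0303
gripper_force: 59.8
```

>>> {"name": "send_rows", "arguments": {"plan": [{"jaw":2,"tx":0,"ty":2,"tz":0,"turn":0},{"jaw":2,"tx":0.2,"ty":4,"tz":0,"turn":0},{"jaw":2,"tx":0.2,"ty":4,"tz":0,"turn":0},{"jaw":2,"tx":0.2,"ty":4,"tz":0,"turn":0},{"jaw":2,"tx":0.2,"ty":4,"tz":0,"turn":0}]}}

```text
time: 29.05
tool_pos: [0.4574, -0.1364, 0.2151]
eef_rot: [[0.002, 1.0, -0.003], [1.0, -0.002, 0.001], [0.001, -0.003, -1.0]]
force: [1.2, 0.1, -2.6]
width: 0.0304
gripper_force: 59.9
```

>>> {"name": "send_rows", "arguments": {"plan": [{"jaw":2,"tx":0.2,"ty":4,"tz":0,"turn":0},{"jaw":2,"tx":0.2,"ty":4,"tz":0,"turn":0},{"jaw":2,"tx":0.2,"ty":4,"tz":0,"turn":0},{"jaw":2,"tx":0.2,"ty":4,"tz":0,"turn":0},{"jaw":2,"tx":0.2,"ty":4,"tz":0,"turn":0}]}}

```text
time: 29.55
tool_pos: [0.4674, 0.0634, 0.2152]
eef_rot: [[0.002, 1.0, -0.003], [1.0, -0.002, -0.0], [-0.0, -0.003, -1.0]]
force: [0.9, -0.1, -1.7]
width: 0.0303
gripper_force: 59.9
```

>>> {"name": "send_rows", "arguments": {"plan": [{"jaw":2,"tx":0.2,"ty":4,"tz":0,"turn":0},{"jaw":2,"tx":0.2,"ty":4,"tz":0,"turn":0},{"jaw":2,"tx":0.2,"ty":4,"tz":0,"turn":0},{"jaw":2,"tx":0.2,"ty":4,"tz":0,"turn":0},{"jaw":2,"tx":0,"ty":4,"tz":0,"turn":0}]}}

```text
time: 30.05
tool_pos: [0.4755, 0.2632, 0.2149]
eef_rot: [[0.002, 1.0, -0.003], [1.0, -0.002, -0.002], [-0.002, -0.003, -1.0]]
force: [0.7, -0.7, -2.5]
width: 0.0303
gripper_force: 59.9
```

>>> {"name": "send_rows", "arguments": {"plan": [{"jaw":2,"tx":0,"ty":3,"tz":0,"turn":0},{"jaw":2,"tx":0,"ty":2,"tz":0,"turn":0},{"jaw":2,"tx":0,"ty":0.5,"tz":0,"turn":0},{"jaw":2,"tx":0,"ty":0,"tz":0,"turn":0},{"jaw":2,"tx":0,"ty":0,"tz":0,"turn":0}]}}

```text
time: 30.55
tool_pos: [0.4763, 0.3159, 0.2164]
eef_rot: [[0.002, 1.0, -0.001], [1.0, -0.002, -0.001], [-0.001, -0.001, -1.0]]
force: [0.9, 0.1, -2.6]
width: 0.0305
gripper_force: 59.9
```

>>> {"name": "send_rows", "arguments": {"plan": [{"jaw":2,"tx":0,"ty":0,"tz":-1,"turn":0},{"jaw":2,"tx":0,"ty":0,"tz":-1.5,"turn":0},{"jaw":2,"tx":0,"ty":0,"tz":-1.2,"turn":0},{"jaw":2,"tx":0,"ty":0,"tz":-0.5,"turn":0},{"jaw":2,"tx":0,"ty":0,"tz":-0.2,"turn":0}]}}

```text
time: 31.05
tool_pos: [0.476, 0.3165, 0.1719]
eef_rot: [[0.002, 1.0, -0.002], [1.0, -0.002, -0.001], [-0.001, -0.002, -1.0]]
force: [-0.4, 0.1, -2.1]
width: 0.0301
gripper_force: 59.9
```

>>> {"name": "send_rows", "arguments": {"plan": [{"jaw":2,"tx":0,"ty":0,"tz":-0.2,"turn":0},{"jaw":2,"tx":0,"ty":0,"tz":-0.2,"turn":0},{"jaw":2,"tx":0,"ty":0,"tz":-0.2,"turn":0},{"jaw":2,"tx":0,"ty":0,"tz":0,"turn":0},{"jaw":2,"tx":0,"ty":0,"tz":0,"turn":0}]}}

```text
time: 31.55
tool_pos: [0.4765, 0.317, 0.168]
eef_rot: [[0.002, 1.0, 0.001], [1.0, -0.002, 0.001], [0.001, 0.001, -1.0]]
force: [-0.8, -0.3, 1.4]
width: 0.0303
gripper_force: 60.2
```

>>> {"name": "send_rows", "arguments": {"plan": [{"jaw":2,"tx":0,"ty":0,"tz":-0.15,"turn":0},{"jaw":2,"tx":0,"ty":0,"tz":0,"turn":0},{"jaw":7,"tx":0,"ty":0,"tz":0,"turn":0},{"jaw":7,"tx":0,"ty":0,"tz":0,"turn":0},{"jaw":7,"tx":0,"ty":0,"tz":0,"turn":0}]}}

```text
time: 32.05
tool_pos: [0.4763, 0.3168, 0.1655]
eef_rot: [[0.002, 1.0, -0.0], [1.0, -0.002, -0.0], [-0.0, -0.0, -1.0]]
force: [0.5, 0.2, 0.3]
width: 0.0698
gripper_force: 0.0
```

>>> {"name": "send_rows", "arguments": {"plan": [{"jaw":7,"tx":0,"ty":0,"tz":1,"turn":0},{"jaw":7,"tx":0,"ty":0,"tz":3,"turn":0},{"jaw":7,"tx":0,"ty":0,"tz":4,"turn":0},{"jaw":7,"tx":0,"ty":-3,"tz":0,"turn":-1},{"jaw":7,"tx":0,"ty":-4,"tz":0,"turn":-1}]}}

```text
time: 32.55
tool_pos: [0.4766, 0.2473, 0.2479]
eef_rot: [[0.035, 0.999, 0.003], [0.999, -0.035, 0.002], [0.002, 0.003, -1.0]]
force: [0.7, -0.5, -1.2]
width: 0.0701
gripper_force: 0.0
```

>>> {"name": "send_rows", "arguments": {"plan": [{"jaw":8,"tx":1,"ty":-4.5,"tz":0,"turn":-1},{"jaw":8,"tx":1,"ty":-4.5,"tz":0,"turn":-1},{"jaw":8,"tx":1,"ty":-4.5,"tz":0,"turn":-1},{"jaw":8,"tx":1,"ty":-4.5,"tz":0,"turn":0},{"jaw":8,"tx":1,"ty":-4.5,"tz":0,"turn":0}]}}

```text
time: 33.05
tool_pos: [0.5265, 0.02, 0.2467]
eef_rot: [[0.089, 0.996, 0.001], [0.996, -0.089, -0.0], [0.0, 0.001, -1.0]]
force: [1.1, -0.1, -0.4]
width: 0.0804
gripper_force: 0.0
```

>>> {"name": "send_rows", "arguments": {"plan": [{"jaw":8,"tx":1,"ty":-4,"tz":0,"turn":0},{"jaw":8,"tx":0.4,"ty":-4,"tz":0,"turn":0},{"jaw":8,"tx":0,"ty":-3,"tz":0,"turn":0},{"jaw":8,"tx":0,"ty":0,"tz":0,"turn":0},{"jaw":8,"tx":0,"ty":0,"tz":0,"turn":0}]}}

```text
time: 33.55
tool_pos: [0.5404, -0.0884, 0.2462]
eef_rot: [[0.09, 0.996, 0.0], [0.996, -0.09, 0.0], [0.0, 0.0, -1.0]]
force: [0.1, 1.1, 0.1]
width: 0.0798
gripper_force: 0.0
```

```bash
python3 - <<'E'
from h import *
w,p=save("wrist","pics/w5.png");s,P=save("side","pics/s5.png")
np.save("p5.npy",p,allow_pickle=True);print(r.observe()["tool_pos"])
cv2.imwrite("pics/c5.png",np.hstack([w[:480,150:590],cv2.resize(s[140:290,250:370],(360,450),interpolation=2)[:480] if 0 else cv2.copyMakeBorder(cv2.resize(s[140:290,250:370],(360,450)),0,30,0,0,0)])[:,:,::-1])
E
```

```text
[ 0.54042747 -0.0872026   0.24617652]
```

View pics/c5.png

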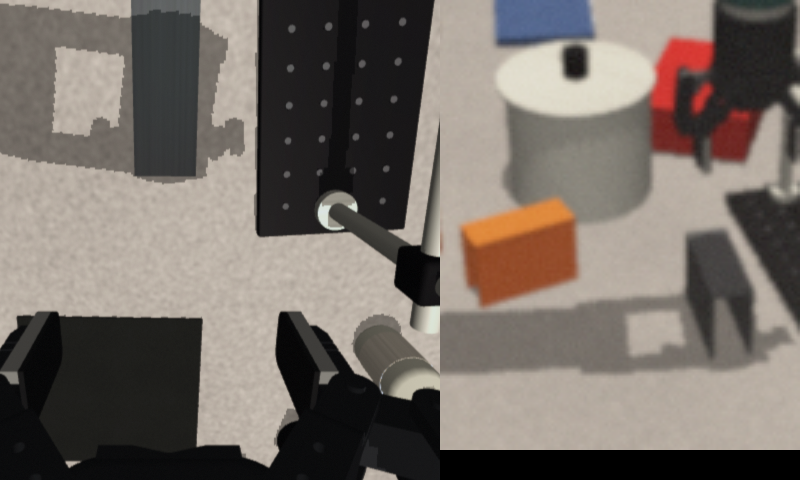

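The lid sits level on the canister. The shield's roof lies along the jaws' x, with near end corners at px ≈(285,176) and (346,176) and far corners at about (282,14) and (351,14).

```bash
python3 - <<'E'
from h import *
p=np.load("p5.npy",allow_pickle=True).item()
q=[at(p,*a,.085) for a in[(285,176),(346,176),(282,14),(351,14)]];print(np.round(q,4),np.mean(q,0))
# bar in top view: fit bright line
t=cv2.imread("pics/top0.png");P=viewer.camera_params("top")
pts=[]
for u in range(240,330,5):
    col=t[140:170,u].mean(1);k=np.where(col>140)[0]
    if len(k):pts.append(at(P,u,140+k.mean(),.172)[:2])
pts=np.array(pts);f=np.polyfit(pts[:,1],pts[:,0],1);print(len(pts),f,np.polyval(f,[.036,0]))
E
```

```text
[[ 0.5187 -0.0589  0.085 ]
 [ 0.5643 -0.063   0.085 ]
 [ 0.5292  0.0491  0.085 ]
 [ 0.575   0.045   0.085 ]] [ 0.54678991 -0.00693442  0.085     ]Traceback (most recent call last):
  File "<stdin>", line 10, in <module>
IndexError: too many indices for array: array is 1-dimensional, but 2 were indexed
```

>>> {"name": "send_rows", "arguments": {"plan": [{"jaw":8,"tx":0.2,"ty":2.5,"tz":0,"turn":0},{"jaw":8,"tx":0.2,"ty":3,"tz":0,"turn":0},{"jaw":8,"tx":0.25,"ty":3.1,"tz":0,"turn":0},{"jaw":8,"tx":0,"ty":0,"tz":-3,"turn":0},{"jaw":8,"tx":0,"ty":0,"tz":-4,"turn":0}]}}

```text
time: 34.15
tool_pos: [0.548, 0.0002, 0.1777]
eef_rot: [[0.085, 0.996, 0.006], [0.996, -0.085, -0.0], [0.0, 0.006, -1.0]]
force: [0.4, 0.4, -0.6]
width: 0.08
gripper_force: 0.0
```

>>> {"name": "send_rows", "arguments": {"plan": [{"jaw":8,"tx":0,"ty":0,"tz":-4,"turn":0},{"jaw":8,"tx":0,"ty":0,"tz":-4,"turn":0},{"jaw":8,"tx":0,"ty":0,"tz":-3,"turn":0},{"jaw":8,"tx":0,"ty":0,"tz":-2,"turn":0},{"jaw":8,"tx":0,"ty":0,"tz":0,"turn":0}]}}

```text
time: 34.65
tool_pos: [0.5447, -0.0007, 0.0427]
eef_rot: [[0.087, 0.996, -0.006], [0.996, -0.087, 0.001], [0.0, -0.006, -1.0]]
force: [-0.9, 0.1, -0.5]
width: 0.0801
gripper_force: 0.0
```

>>> {"name": "send_rows", "arguments": {"plan": [{"jaw":6,"tx":0,"ty":0,"tz":0,"turn":0},{"jaw":3.5,"tx":0,"ty":0,"tz":0,"turn":0},{"jaw":3.5,"tx":0,"ty":0,"tz":0,"turn":0},{"jaw":3.5,"tx":0,"ty":0,"tz":0,"turn":0},{"jaw":3.5,"tx":0,"ty":0,"tz":0,"turn":0}]}}

```text
time: 35.15
tool_pos: [0.5479, -0.0019, 0.0479]
eef_rot: [[0.089, 0.996, 0.003], [0.996, -0.089, 0.0], [0.001, 0.003, -1.0]]
force: [-1.7, 1.6, 6.5]
width: 0.0453
gripper_force: 62.0
```

>>> {"name": "send_rows", "arguments": {"plan": [{"jaw":3.5,"tx":0,"ty":0,"tz":1,"turn":0},{"jaw":3.5,"tx":0,"ty":0,"tz":3,"turn":0},{"jaw":3.5,"tx":0,"ty":0,"tz":3.5,"turn":0},{"jaw":3.5,"tx":0,"ty":0,"tz":3.5,"turn":0},{"jaw":3.5,"tx":0,"ty":0,"tz":3.5,"turn":0}]}}

```text
time: 35.65
tool_pos: [0.5465, -0.0023, 0.1928]
eef_rot: [[0.089, 0.996, 0.0], [0.996, -0.089, -0.0], [-0.0, 0.0, -1.0]]
force: [1.2, -0.2, -2.5]
width: 0.0452
gripper_force: 61.5
```

```bash
python3 - <<'E'
from h import *
P=viewer.camera_params("top")
t=cv2.imread("pics/t2.png").astype(float).mean(2);pts=[]
for u in range(236,335,4):
    col=t[144:162,u];w=np.clip(col-70,0,None);pts.append(at(P,u,144+(w*np.arange(18)).sum()/w.sum(),.174)[:2])
pts=np.array(pts);f=np.polyfit(pts[:,1],pts[:,0],1);print(f,np.polyval(f,[.036,0]),np.std(pts[:,0]-np.polyval(f,pts[:,1])))
s,_=save("side","pics/s6.png");print(r.observe()["tool_pos"])
E
```

```text
[0.00578725 0.70207876] [0.70228711 0.70207876] 0.00015992072045710885
[ 0.54883523 -0.0024002   0.20007184]
```

>>> {"name": "send_rows", "arguments": {"plan": [{"jaw":3.5,"tx":0,"ty":0,"tz":2,"turn":0},{"jaw":3.5,"tx":0,"ty":0,"tz":2,"turn":0},{"jaw":3.5,"tx":0,"ty":0,"tz":1,"turn":0},{"jaw":3.5,"tx":0,"ty":0,"tz":0,"turn":0},{"jaw":3.5,"tx":0,"ty":0,"tz":0,"turn":0}]}}

```text
time: 36.2
tool_pos: [0.5466, -0.0022, 0.2399]
eef_rot: [[0.089, 0.996, -0.001], [0.996, -0.089, 0.0], [-0.0, -0.001, -1.0]]
force: [0.6, -0.3, -2.0]
width: 0.0452
gripper_force: 61.7
```

```bash
python3 - <<'E'
from h import *
P=viewer.camera_params("top");print(r.observe()["tool_pos"])
t=cv2.imread("pics/t4.png").astype(float).mean(2);pts=[]
print(t[144:162,280].round())
for u in range(236,335,4):
    col=t[144:162,u]; w=np.clip(col-140,0,None)
    if w.sum()>0: pts.append((u,144+(w*np.arange(18)).sum()/w.sum()))
pts=np.array(pts);print(pts[::4])
q=np.array([at(P,*a,.175)[:2] for a in pts]);f=np.polyfit(q[:,1],q[:,0],1);print(f,np.polyval(f,[.036,0]))
E
```

```text
[ 0.54660979 -0.00219699  0.23994767]
[ 96.  97.  98. 102.  50.  62. 116. 125. 125. 114.  93.  50.  28.  16.
  28.  19.  19.  23.]
[]Traceback (most recent call last):
  File "<stdin>", line 9, in <module>
IndexError: too many indices for array: array is 1-dimensional, but 2 were indexed
```

```bash
python3 - <<'E'
from h import *
P=viewer.camera_params("top")
t=cv2.imread("pics/t4.png").astype(float).mean(2);q=[]
f0=np.array([150.7,153.3])
for u in range(236,335,3):
    c0=152+(u-280)*(20/370); a=int(c0)-4; col=t[a:a+10,u];w=np.clip(col-60,0,None)
    d=np.argmin(col[:4]);w[:d]=0
    q.append(at(P,u,a+(w*np.arange(10)).sum()/w.sum(),.173)[:2])
q=np.array(q);f=np.polyfit(q[:,1],q[:,0],1);print(f,np.polyval(f,[.036,0]),np.std(q[:,0]-np.polyval(f,q[:,1])))
E
```

```text
[0.03374619 0.6959631 ] [0.69717797 0.6959631 ] 0.00014033780283711863
```

>>> {"name": "send_rows", "arguments": {"plan": [{"jaw":3.5,"tx":0,"ty":0,"tz":1,"turn":0},{"jaw":3.5,"tx":2,"ty":0.6,"tz":0.5,"turn":0.8},{"jaw":3.5,"tx":3,"ty":0.8,"tz":0,"turn":0.8},{"jaw":3.5,"tx":3,"ty":0.8,"tz":0,"turn":0.8},{"jaw":3.5,"tx":3,"ty":0.8,"tz":0,"turn":0.8}]}}

```text
time: 36.7
tool_pos: [0.6577, 0.0281, 0.2554]
eef_rot: [[0.033, 0.999, -0.001], [0.999, -0.033, -0.0], [-0.0, -0.001, -1.0]]
force: [0.0, 0.2, -1.2]
width: 0.0455
gripper_force: 62.1
```

>>> {"name": "send_rows", "arguments": {"plan": [{"jaw":3.5,"tx":2,"ty":0.6,"tz":0,"turn":0},{"jaw":3.5,"tx":1.5,"ty":0,"tz":0,"turn":0},{"jaw":3.5,"tx":0.5,"ty":0,"tz":0,"turn":0},{"jaw":3.5,"tx":0,"ty":0,"tz":0,"turn":0},{"jaw":3.5,"tx":0,"ty":0,"tz":0,"turn":0}]}}

```text
time: 37.2
tool_pos: [0.6964, 0.0337, 0.2558]
eef_rot: [[0.033, 0.999, -0.0], [0.999, -0.033, -0.0], [-0.0, -0.0, -1.0]]
force: [-0.6, 0.7, -2.1]
width: 0.0454
gripper_force: 62.2
```

```bash
python3 - <<'E'
from h import *
s,_=save("side","pics/s7.png");w,p=save("wrist","pics/w7.png")
cv2.imwrite("pics/c7.png",np.hstack([cv2.resize(w,(400,300)),cv2.resize(s[150:270,320:430],(275,300))])[:,:,::-1])
print(r.observe()["tool_pos"])
E
```

```text
[0.69633758 0.03371303 0.25630691]
```

View pics/c7.png

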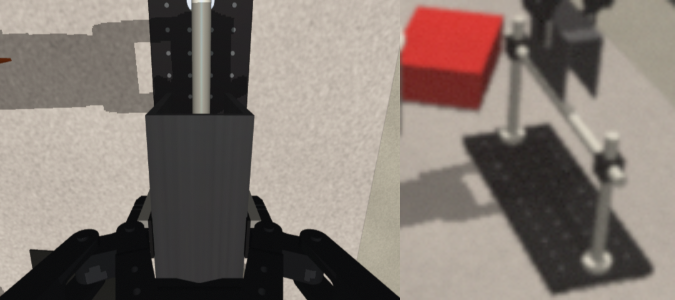

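The wrist view shows the bar at px x≈200 and the shield roof spanning 146–254, so it is centred and parallel. Lowering.

>>> {"name": "send_rows", "arguments": {"plan": [{"jaw":3.5,"tx":0,"ty":0,"tz":-1.5,"turn":0},{"jaw":3.5,"tx":0,"ty":0,"tz":-2,"turn":0},{"jaw":3.5,"tx":0,"ty":0,"tz":-2.5,"turn":0},{"jaw":3.5,"tx":0,"ty":0,"tz":-2.5,"turn":0},{"jaw":3.5,"tx":0,"ty":0,"tz":-1.5,"turn":0}]}}

```text
time: 37.8
tool_pos: [0.6957, 0.0338, 0.1537]
eef_rot: [[0.033, 0.999, -0.003], [0.999, -0.033, -0.0], [-0.0, -0.003, -1.0]]
force: [0.0, -0.2, -1.9]
width: 0.0456
gripper_force: 62.2
```

>>> {"name": "send_rows", "arguments": {"plan": [{"jaw":3.5,"tx":0,"ty":0,"tz":-0.5,"turn":0},{"jaw":3.5,"tx":0,"ty":0,"tz":-0.2,"turn":0},{"jaw":3.5,"tx":0,"ty":0,"tz":-0.2,"turn":0},{"jaw":3.5,"tx":0,"ty":0,"tz":-0.1,"turn":0},{"jaw":3.5,"tx":0,"ty":0,"tz":0,"turn":0}]}}

```text
time: 38.3
tool_pos: [0.6971, 0.0338, 0.1466]
eef_rot: [[0.033, 0.999, 0.001], [0.999, -0.033, -0.0], [0.0, 0.001, -1.0]]
force: [0.3, 0.4, -1.9]
width: 0.0453
gripper_force: 62.2
```

>>> {"name": "send_rows", "arguments": {"plan": [{"jaw":3.5,"tx":0,"ty":0,"tz":-0.1,"turn":0},{"jaw":3.5,"tx":0,"ty":0,"tz":-0.1,"turn":0},{"jaw":3.5,"tx":0,"ty":0,"tz":0,"turn":0},{"jaw":3.5,"tx":0,"ty":0,"tz":0,"turn":0},{"jaw":3.5,"tx":0,"ty":0,"tz":0,"turn":0}]}}

```text
time: 38.8
tool_pos: [0.6971, 0.0338, 0.1448]
eef_rot: [[0.033, 0.999, 0.001], [0.999, -0.033, -0.0], [0.0, 0.001, -1.0]]
force: [-1.9, -0.4, 6.3]
width: 0.0458
gripper_force: 62.8
```

>>> {"name": "send_rows", "arguments": {"plan": [{"jaw":5.5,"tx":0,"ty":0,"tz":0,"turn":0},{"jaw":8,"tx":0,"ty":0,"tz":0,"turn":0},{"jaw":8,"tx":0,"ty":0,"tz":0,"turn":0},{"jaw":8,"tx":0,"ty":0,"tz":0,"turn":0},{"jaw":8,"tx":0,"ty":0,"tz":0.5,"turn":0}]}}

```text
time: 39.3
tool_pos: [0.6964, 0.0338, 0.1478]
eef_rot: [[0.033, 0.999, -0.002], [0.999, -0.033, -0.0], [-0.0, -0.002, -1.0]]
force: [-1.2, -0.1, 0.1]
width: 0.0802
gripper_force: 0.0
```

>>> {"name": "send_rows", "arguments": {"plan": [{"jaw":8,"tx":0,"ty":0,"tz":2,"turn":0},{"jaw":8,"tx":0,"ty":0,"tz":3,"turn":0},{"jaw":8,"tx":0,"ty":0,"tz":4,"turn":0},{"jaw":8,"tx":0,"ty":0,"tz":3,"turn":0},{"jaw":8,"tx":-3,"ty":-2,"tz":0,"turn":0}]}}

```text
time: 39.8
tool_pos: [0.6704, 0.0153, 0.2742]
eef_rot: [[0.03, 0.999, 0.011], [1.0, -0.03, 0.0], [0.001, 0.011, -1.0]]
force: [1.6, -0.6, 0.2]
width: 0.0799
gripper_force: 0.0
```

>>> {"name": "send_rows", "arguments": {"plan": [{"jaw":8,"tx":-4,"ty":-2,"tz":0,"turn":0},{"jaw":8,"tx":-4,"ty":-2,"tz":0,"turn":0},{"jaw":8,"tx":-4,"ty":-2,"tz":0,"turn":0},{"jaw":8,"tx":-4,"ty":-2,"tz":0,"turn":0},{"jaw":8,"tx":-2,"ty":-2,"tz":0,"turn":0}]}}

```text
time: 40.3
tool_pos: [0.4846, -0.0867, 0.2698]
eef_rot: [[0.033, 0.999, 0.001], [0.999, -0.033, -0.001], [-0.0, 0.001, -1.0]]
force: [-0.6, 0.2, -0.1]
width: 0.0801
gripper_force: 0.0
```

```bash
python3 - <<'E'
from h import *
s,_=save("side","pics/s8.png");t,p=save("top","pics/t8.png")
cv2.imwrite("pics/c8.png",np.hstack([cv2.resize(t,(400,300)),cv2.resize(s[130:290,240:453],(400,300))])[:,:,::-1])
E
```

```text
(no output)
```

View pics/c8.png

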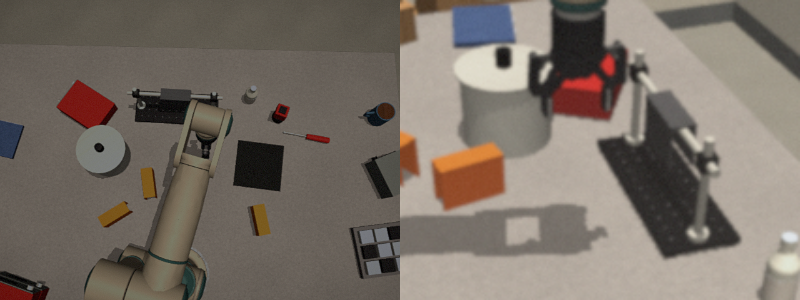

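The shield hangs astride the bar, the lid is home, no fittings remain on the bench, and the bystanders are untouched.

```bash
python3 -c "
from station import r
print(r.finish_job())"
```

```text
the job is handed in; nothing more can be done
None
```

I handed the job in at about 40 s, with no verdict returned: the bracket, lens tube and lamp (the only fittings on the bench) are in the canister, the lid looks fully home, and the dark shield hangs astride the bar; lowering the lamp gave one brief contact of about 44 N at the wrist, and if the gripper's body was what touched the rim, that is over the 40 N limit.

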